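Open the T-handle parts chest and lay out the lock parts

TASK

Press the release button of the parts chest so that its T-handle pops out, turn the handle to unlatch, slide the cover open, and stand whatever parts are inside on the bench at the locks: the stepped bush off the barrel end and the round cap off the tail end of the one-barrel lock, the hexagonal part off the barrel end and the square slug off the tail end of the two-barrel lock, each upright, in line with its lock and about 25 mm clear of it. When all are laid out, slide the cover fully shut, turn the handle all the way back and push it home until it stays down. Leave the screwdriver, the oil bottle and the steel block where they are.

Things in the scene. Friction and masses are not known exactly. Their poses are not given: they have to be found in the camera images.
- chest: Grey steel parts chest fixed to the bench, 174 mm wide (x -87..87) and 405 mm long (y -210..195), 39 mm high without the cover. Origin on its underside at x 0, y 0, z up. Its right half (-y) is an open-topped well, inside x -75..75, y -204..-9 mm, floor at z 6 mm, walls up to z 38 mm; the left half is a flat deck that the cover slides onto. Side rails at x +-85 mm rise to z 48 mm.
- cover (a joint): How far the flat cover has slid open, m, along the chest's +y: 0 shut, 0.185 at the open stop. It slides with about 2 N of friction and stays where left. While the handle is not turned it is latched (2 to 3 mm of play). Its top is 45 mm above the bench; on it sits the handle's aluminium housing, 60 x 140 x 20 mm, whose top is 65 mm above the bench.
- pop (a joint): How far the T-handle stands out of its recess, m: about 0.0015 when locked flush, 0.032 when popped out. A spring (about 4 N) drives it out once the button is pressed. To lock it again, with the handle turned back to 0, push its bar straight down (about 10 N) to the bottom stop, where a catch holds it. When turned by more than about 0.15 rad it cannot go down.
- turn (a joint): Turn of the T-handle, rad, clockwise seen from above: 0 with its bar along the chest's y, in line with its recess; stop at 1.25. The latch is free from about 0.8 on. It can be turned only while popped out, stays where left, and needs about 0.12 N m.
- handle (a point): Centre of the T-handle's steel bar, on its turning axis; rides with the cover. Its own y axis lies along the bar. The bar is 76 long, 14 wide, 14 high (mm). Locked, its top is 2 mm above the housing (67 mm above the bench) and there is only 5 mm beside it; popped out its underside is 20 mm above the housing, so it can be pinched across its 14 mm width from above.
- button_top (a point): Centre of the top of the black round release button (22 mm diameter, standing 6 mm above the housing), 71 mm from the handle's axis beyond one end of the bar, on the chest's +y side. Press straight down: 5 mm of travel, 6 N at the bottom, releases after about 3 mm; springs back. On its own it does not hold the handle in or out.
- bush_mid (a point): Stepped steel bush, centre half-way up: round foot 30 mm diameter 12 mm high, with a narrower round hub 18 mm diameter on top, 24 mm high in all. At the start it stands in the well if present.
- cap_mid (a point): Plain round steel cap, centre half-way up: 30 mm diameter, 24 mm high. At the start in the well if present.
- hexa_mid (a point): Hexagonal steel part, centre half-way up: 28 mm across flats, 24 mm high; one pair of flats faces its own +-x axis, the others at 60 degrees from it. At the start in the well if present.
- slug_mid (a point): Square steel slug, centre half-way up: 28 x 28 mm with faces along its own x and y, 24 mm high. At the start in the well if present.
- lock1: The one-barrel lock, fixed to the bench: an aluminium plate 80 x 50 x 4 mm with a dark block, and one round steel barrel (28 mm diameter, 32 mm high) lying along it at the end towards the robot. Origin at the centre of the plate's underside; its x axis runs along the plate; the barrel end is at x -40 mm (barrel face flush with the plate), the tail end at x +40 mm. A part off an end with 25 mm clear stands with its centre at x -80 or +80 mm, y 0.
- lock2: The two-barrel lock, fixed to the bench: same plate, axes and ends as the one-barrel lock, with two thinner steel barrels side by side (22 mm diameter each, 26 mm high) at the barrel end.
- driver: Bystander: black-handled screwdriver, 170 mm long along its x axis, up to 30 mm thick, lying on the bench. Leave alone.
- oil: Bystander: grey oil bottle, 52 mm diameter, 110 mm high. Leave alone.
- block: Bystander: dark steel block 60 x 80 x 35 mm (x, y, z). Leave alone.
There are look-alikes about, which are no part of the job. What is shaped like the lock2 but turquoise or yellow is not meant.

How it is judged (in metres and radians):
On the way, in this order (a step that is already met when the one before it is completed fails the run):
1. the button is pressed and the handle pops out (value of joint pop above 0.025 m), for 0.2 s.
2. the handle is turned to unlatch (value of joint turn above 0.85 rad), for 0.2 s.
3. the cover is slid open (value of joint cover above 0.15 m), for 0.2 s.
4. every part present stands at its place (x of bush_mid in the frame of lock1 between -0.094 and -0.066 m and y of bush_mid in the frame of lock1 between -0.014 and 0.014 m and height (world z) of each of bush_mid, cap_mid, hexa_mid, slug_mid below 0.02 m and angle between each of bush_mid, cap_mid, hexa_mid, slug_mid's own z axis and vertical below 0.15 rad and x of cap_mid in the frame of lock1 between 0.066 and 0.094 m and y of cap_mid in the frame of lock1 between -0.014 and 0.014 m and x of hexa_mid in the frame of lock2 between -0.094 and -0.066 m and y of hexa_mid in the frame of lock2 between -0.014 and 0.014 m and x of slug_mid in the frame of lock2 between 0.066 and 0.094 m and y of slug_mid in the frame of lock2 between -0.014 and 0.014 m and linear speed of each of bush, cap, hexa, slug below 0.01 m/s), for 0.2 s.
5. the cover is slid shut (value of joint cover below 0.008 m), for 0.2 s.
6. the handle is turned back and pushed home (value of joint turn below 0.15 rad and value of joint pop below 0.004 m), for 0.2 s.
At the end, for the whole second after the job is handed in: Every part present stands upright (within 0.15 rad) and at rest on the bench, its centre 66 to 94 mm from its lock's centre along the lock's axis at the right end (11 to 39 mm clear) and within 14 mm of that axis; cover shut within 8 mm, handle turned back within 0.15 rad and locked in within 4 mm (all of step 4 and all of step 6 and value of joint cover below 0.008 m); the robot touches nothing.
It fails at once if the screwdriver is disturbed by more than 30 mm (distance of driver from where it was at the start of the episode above 0.03 m).
It fails at once if the oil bottle is disturbed by more than 30 mm (distance of oil from where it was at the start of the episode above 0.03 m).
It fails at once if the steel block is disturbed by more than 30 mm (distance of block from where it was at the start of the episode above 0.03 m).
Of bush, cap, hexa, slug only 3 to 4 are there at a start; the rules pass over those that are not, and their reading is None.
At some moment in a run one of bush, cap, hexa, slug may be knocked a few centimetres aside while the robot is not near it.
It also fails if it takes over 210 s, if anything falls off the work surface, if the arm or the gripper's body presses on something with over 40 N, if the wrist force passes 120 N, or if a joint passes its speed limit or range.

ROBOT

A 6-joint arm with a two-finger parallel gripper is mounted at the origin on the work surface. World frame = base frame: x ahead of the robot, y to its left, z up, the work surface at z = 0. Lengths are in m, angles in degrees, forces in N, time in s.
With the tool pointing down it reaches from about 0.35 to 0.875 m from the base axis. Payload 4.2 kg.
Tool frame: the origin (TCP) lies at the very end of the fingers, on their centre line; the grasp point (between the pads) lies 19 mm behind it (r.grip_point_offset is the distance from the TCP to the grasp point, in m); z points along the fingers, y is the line along which they close (so a half turn about z gives the same grasp; the last joint's range is limited). The gripper opens to 87 mm and grips with 3 to 60 N. Pads are 19 mm wide; open, the fingers measure 117 mm over their backs; the gripper's body (75 mm by 190 mm) begins 51 mm behind the grasp point.
Start: joints at [14.817, 22.042, 0.453, 0, -68.411, -14.817], TCP at [0.625, 0, 0.223] pointing down, gripper open.
Joint ranges: [-179.83, 179.83], [-69.29, 118.12], [-61.27, 80.66], [-181.25, 117.63], [-171.15, -9.14], [-177.46, 177.46]. Speed limits (degrees/s): [159.86, 159.86, 180, 180, 180, 180].

INTERFACE

Orientations are given as a 3x3 rotation matrix whose columns are the frame's x, y, z axes.
In Python, from station import r gives the robot as it stands.
- The arm moves only by the tool move_arm, never from a script. Its argument "series" is a list of rows, each a list of 3 entries, a list of its own where there are three numbers: the turn, a rotation vector about the tool's x, y, z as a fraction of full scale, then the shift along the tool's x, y, z as a fraction of full scale, then the opening, from 0 (shut) to 1 (fully open). A call has 1 to 12 rows; each row shifts and turns the commanded pose from where the row before left it, along the tool's axes as they then stand; what a row does not reach is not made up. Full scale, the value 1, is 0.5 m for a shift and 0.1 rad for a turn. A row lasts 1/10 s, in which the tool goes at most 50 mm and 8.59 degrees, less where a joint would pass 70% of its speed; a pose out of reach is approached as far as the arm can. A call with a number of a shift or a turn outside -1 to 1 is refused whole. A call with a gripper value outside its range is refused whole. The fingers move at their own pace and stop on an object; the grip force is fixed at half the most. Time passes only in rows, so rows that do not move let the fingers close. It gives the time, the measured TCP pose, the force, the opening and the grip force at its end, in the units of the state.
- r.sense(): the state, without advancing time (a new reading comes with each control period).
- r.capture(name): name is "scene" or "side" or "wrist"; returns a dict with "img" (400x640x3 uint8, red, green, blue), "fx", "fy", "cx", "cy" (pixels), "origin" and "orientation" of the camera in the world. Camera axes: x right, y up, looking along -z (the intrinsics and any distortion apply to the point x, -y, -z); pixel columns grow to the right and rows downward; lengths in m; the calibration is good to about 2 mm. A picture is of the moment at which its call begins. There is no depth.
- r.finish_job(): hands the job in; it is judged then, once.
Trained networks look in the newest picture that a camera, given by its name, has taken for a name from the list of things; names that differ only in an ending like _2 or _b are one class to them, and where a whole thing is asked for, a point or a joint stands for the part that bears it (a point fixed in the world has none). Each returns a list of dicts, best first, with "score" (0 to 1); they miss things now and then, are a little off and sometimes report something else, mostly with a low value. They report only what shows in the picture. A call takes as long as a camera call. They do not tell look-alikes from the thing itself.
- r.cut_out(target, camera): "pixels" (400x640 bool, what is visible of it) and "centre" ([column, row] in pixels, amid what is visible of it).
- r.pinpoint(target, camera): "centre" ([column, row] in pixels: a listed point, or the origin of a listed thing).
The state is a dict: "time_s": time; "joints": joint angles; "joint_velocities": joint speeds; "effort": joint torques, N m; "tcp_pos": TCP position; "ee_rot": TCP orientation; "wrist_force": force on the tool from outside, world axes, zero at the start; "moment": the same for the moment, N m; "gripper_width": opening from 0.0 (shut) to 1.0 (fully open); "gripper_force": force on a finger pad.
Only numpy, scipy, OpenCV 4.12 (cv2) and the standard library are available. Lean on these libraries where they do the work, as an engineer would, in place of code of your own. Each camera call takes 0.05 s, during which the arm holds its last target. There are 200 camera calls.

## Working session

There is one attempt and no reset: what is moved stays moved. The work goes in short steps, Python scripts to look and compute and a tool call to move; the robot and the scene stay as the last step left them, time stands still between calls to the robot, and variables do not carry over. Pictures are saved under pics/ and viewed, at most 14 in all, crops included, and the job is handed in when it is done.

Besides the shell and the picture viewer there is one more tool, called as name(argument=value, ...) on one line, values as JSON. move_arm: Moves the arm, as the interface text tells. Its arguments: {"type":"object","properties":{"series":{"type":"array"}},"required":["series"]}

```bash
mkdir -p pics; ls
cat > h.py <<'E'
import numpy as np, cv2
from station import r
def cap(n,save=None):
    c=r.capture(n)
    if save: cv2.imwrite('pics/'+save,c['img'][:,:,::-1])
    return c
def ray(c,px):
    d=np.array([(px[0]-c['cx'])/c['fx'],-(px[1]-c['cy'])/c['fy'],-1.0])
    return np.array(c['origin']),np.array(c['orientation'])@d
def at(c,px,z):
    o,d=ray(c,px); return o+d*(z-o[2])/d[2]
def proj(c,p):
    q=np.array(c['orientation']).T@(np.array(p)-np.array(c['origin']))
    return c['cx']+c['fx']*q[0]/-q[2], c['cy']-c['fy']*q[1]/-q[2]
def tri(c1,p1,c2,p2):
    o1,d1=ray(c1,p1);o2,d2=ray(c2,p2)
    A=np.stack([d1,-d2],1);s=np.linalg.lstsq(A,o2-o1,rcond=None)[0]
    a,b=o1+s[0]*d1,o2+s[1]*d2
    return (a+b)/2,np.linalg.norm(a-b)
E
python3 - <<'E'
from h import *
Z=dict(chest=0,handle=.06,button_top=.071,lock1=0,lock2=0,driver=.015,oil=.0,block=.0)
for n in('scene','side'):
    c=cap(n,n+'0.png'); print(n,{k:np.round(c[k],3).tolist() for k in c if k!='img'})
    for t in Z:
        for d in r.pinpoint(t,n)[:4]: print(t,round(d['score'],2),np.round(d['centre'],1),np.round(at(c,d['centre'],Z[t]),3))
s=r.sense(); print(s['ee_rot'],s['tcp_pos'],s['wrist_force'],s['time_s'])
E
```

```text
pics
scene {'fx': 411.496, 'fy': 411.496, 'cx': 311.639, 'cy': 200.0, 'origin': [1.062, -0.251, 0.629], 'orientation': [[0.397, -0.649, 0.649], [0.918, 0.281, -0.28], [-0.001, 0.707, 0.707]]}
chest 0.57 [435.5 195.7] [0.58  0.253 0.   ]
handle 0.63 [397.9 184.1] [0.567 0.154 0.06 ]
button_top 0.52 [426.8 170. ] [0.564 0.224 0.071]
lock1 0.93 [283.7 163.8] [ 0.347 -0.014  0.   ]
lock1 0.83 [226.4 196.7] [ 0.401 -0.168  0.   ]
lock1 0.81 [287.  229.9] [ 0.543 -0.081  0.   ]
lock1 0.78 [187.6 262.1] [ 0.543 -0.281  0.   ]
lock2 0.93 [283.7 163.8] [ 0.347 -0.014  0.   ]
lock2 0.83 [226.4 196.7] [ 0.401 -0.168  0.   ]
lock2 0.81 [287.  229.9] [ 0.543 -0.081  0.   ]
lock2 0.78 [187.6 262.1] [ 0.543 -0.281  0.   ]
driver 0.92 [292. 347.] [ 0.783 -0.163  0.015]
oil 0.91 [407.7 284.5] [ 0.75   0.072 -0.   ]
oil 0.34 [436.4 195.4] [0.58  0.255 0.   ]
block 0.83 [348.5 309.9] [ 0.753 -0.049  0.   ]
side {'fx': 386.773, 'fy': 386.773, 'cx': 323.404, 'cy': 206.507, 'origin': [0.149, 0.484, 0.637], 'orientation': [[-0.763, 0.411, -0.499], [-0.647, -0.494, 0.581], [-0.007, 0.766, 0.643]]}
chest 0.65 [237.3 308.8] [0.572 0.252 0.   ]
button_top 0.5 [243.8 272.5] [0.579 0.217 0.071]
lock1 0.95 [397.7 190. ] [ 0.535 -0.274  0.   ]
lock1 0.89 [406.  284.8] [ 0.351 -0.01   0.   ]
lock1 0.74 [425.8 234.6] [ 0.392 -0.169  0.   ]
lock1 0.56 [357.1 230.9] [ 0.524 -0.075  0.   ]
lock2 0.95 [397.7 190. ] [ 0.535 -0.274  0.   ]
lock2 0.89 [406.  284.8] [ 0.351 -0.01   0.   ]
lock2 0.74 [425.8 234.6] [ 0.392 -0.169  0.   ]
lock2 0.56 [357.1 230.9] [ 0.524 -0.075  0.   ]
oil 0.82 [247.  222.2] [0.749 0.073 0.   ]
block 0.66 [276.6 197.5] [ 0.763 -0.042  0.   ]
[[ 2.79690545e-05 -1.00000000e+00  8.68511696e-06]
 [-1.00000000e+00 -2.79689868e-05  7.79563446e-06]
 [-7.79539155e-06 -8.68533500e-06 -1.00000000e+00]] [6.24966223e-01 3.35860497e-05 2.22563291e-01] [ 0.38788119  0.45553693 -0.30898775] 0.9
```

View pictures.

View pics/scene0.png

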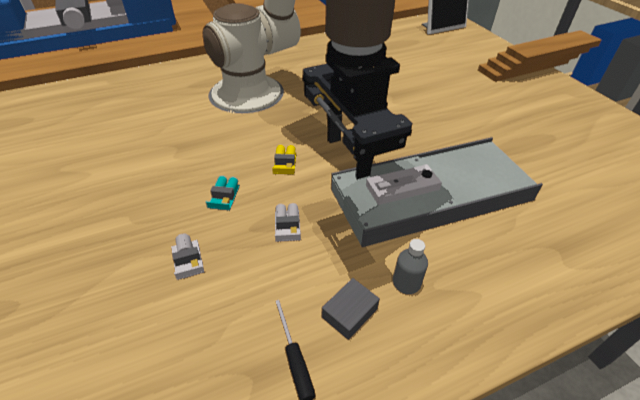

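View pics/side0.png

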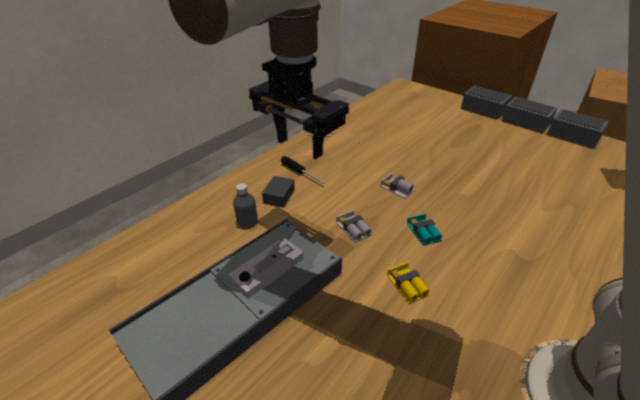

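Grey two-barrel at (287,222) is lock2; grey one-barrel at (187,257) is lock1; the turquoise (223,193) and yellow (285,158) ones are look-alikes. The chest is at the right, with its button at (427,173). Next I move above the chest for a closer look.

move_arm(series=[[[0,0,0],[-0.07,0.02,-0.03],0],[[0,0,0],[-0.07,0.02,-0.03],0],[[0,0,0],[-0.07,0.02,-0.03],0],[[0,0,0],[-0.07,0.02,-0.03],0],[[0,0,0],[-0.07,0.02,-0.03],0],[[0,0,0],[0,0,0],0],[[0,0,0],[0,0,0],0]])

```text
time_s: 1.6
tcp_pos: [0.5747, 0.1757, 0.2977]
ee_rot: [[0.002, -1.0, 0.0], [-1.0, -0.002, 0.0], [-0.0, -0.0, -1.0]]
wrist_force: [-0.2, 0.9, 0.1]
gripper_width: 0.445
gripper_force: 0.0
```

Run:
```python
from h import *
c=cap('wrist','w1.png'); print({k:np.round(c[k],3).tolist() for k in c if k!='img'})
for t,z in dict(chest=0,handle=.06,button_top=.071,lock2=0,lock1=0).items():
    for d in r.pinpoint(t,'wrist')[:4]: print(t,round(d['score'],2),np.round(d['centre'],1),np.round(at(c,d['centre'],z),4))
for n in('scene','side'):
    c=cap(n)
    for t,z in dict(chest=0,handle=.06,button_top=.071).items():
        for d in r.pinpoint(t,n)[:2]: print(n,t,round(d['score'],2),np.round(d['centre'],1),np.round(at(c,d['centre'],z),4))
s=r.sense(); print(s['tcp_pos'],s['gripper_width'])
```

```text
{'fx': 346.791, 'fy': 346.791, 'cx': 319.139, 'cy': 199.97, 'origin': [0.575, 0.102, 0.46], 'orientation': [[-1.0, 0.002, -0.0], [-0.002, -0.964, -0.266], [-0.001, -0.266, 0.964]]}
chest 0.79 [321.8 217. ] [0.571  0.2542 0.    ]
handle 0.6 [322.3 217.3] [0.5708 0.2348 0.06  ]
handle 0.59 [328.5 145.9] [0.564  0.1486 0.06  ]
button_top 0.75 [319.8 208.9] [0.5739 0.2208 0.071 ]
lock2 0.98 [512.4   5.2] [ 0.3448 -0.0116  0.    ]
lock2 0.17 [330.4 145.3] [0.56   0.1547 0.    ]
lock1 0.98 [512.4   5.2] [ 0.3448 -0.0116  0.    ]
lock1 0.17 [330.4 145.3] [0.56   0.1547 0.    ]
scene chest 0.95 [432.6 194.8] [0.5751 0.2484 0.    ]
scene handle 0.57 [394.8 185.2] [0.5678 0.1468 0.06  ]
scene button_top 0.67 [426.9 170.3] [0.5648 0.2239 0.071 ]
side chest 0.88 [235.1 308.2] [0.5766 0.2538 0.    ]
side handle 0.69 [274.6 257.6] [0.5695 0.1461 0.06  ]
side button_top 0.53 [244.7 273.9] [0.575  0.2178 0.071 ]
side button_top 0.4 [276.9 194.9] [0.7011 0.0093 0.071 ]
[0.57498672 0.17494606 0.29754056] 0.0019452039551863197
```

View pics/w1.png

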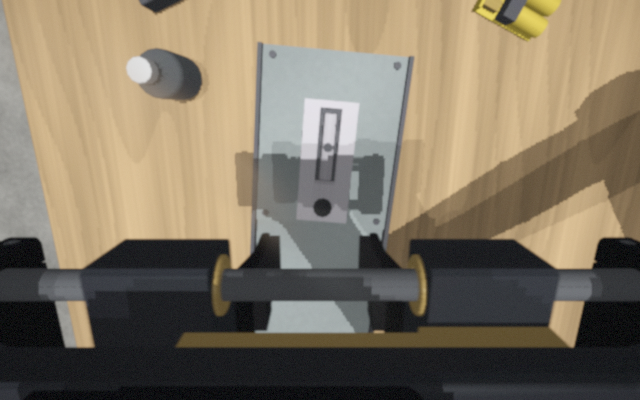

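Run:
```python
from h import *
c=cap('wrist'); print(r.sense()['tcp_pos'])
f=lambda a,b,z:(lambda v:(np.round(v[:2],4),round(np.degrees(np.arctan2(v[0],v[1])),2)))(at(c,b,z)-at(c,a,z))
print('rails',f((260,43),(254,215),.048),f((411,57),(395,215),.048))
print('housing',f((306,98),(297,218),.065),f((359,102),(347,221),.065))
print('handle',at(c,(328,146),.067),'btn',at(c,(322.5,207),.071),f((328,146),(322.5,207),.068))
print('button cands',[at(c,d['centre'],.071) for d in r.pinpoint('button_top','wrist')[:1]])
```

```text
[0.57498832 0.17500821 0.29755954]
rails (array([0.0165, 0.1979]), np.float64(4.77)) (array([0.0071, 0.1836]), np.float64(2.2))
housing (array([0.0122, 0.1381]), np.float64(5.05)) (array([0.0102, 0.1377]), np.float64(4.26))
handle [0.56495606 0.14700959 0.067     ] btn [0.57102582 0.2175689  0.071     ] (array([0.006 , 0.0716]), np.float64(4.8))
button cands [array([0.57371545, 0.22185456, 0.071     ])]
```

move_arm(series=[[[0,0,0],[-0.087,0.008,0],0],[[0,0,0.8],[0,0,0.05],0],[[0,0,0],[0,0,0.1],0],[[0,0,0],[0,0,0.1],0],[[0,0,0],[0,0,0.1],0],[[0,0,0],[0,0,0.06],0],[[0,0,0],[0,0,0.03],0],[[0,0,0],[0,0,0.01],0],[[0,0,0],[0,0,0.008],0],[[0,0,0],[0,0,0.004],0],[[0,0,0],[0,0,0.001],0],[[0,0,0],[0,0,0],0]])

```text
time_s: 3.6
tcp_pos: [0.5713, 0.2186, 0.0674]
ee_rot: [[-0.08, -0.997, 0.001], [-0.997, 0.08, 0.001], [-0.001, -0.001, -1.0]]
wrist_force: [-2.6, -2.6, 5.1]
gripper_width: 0.004
gripper_force: 2.4
```

move_arm(series=[[[0,0,0],[0,0,0.004],0],[[0,0,0],[0,0,0],0],[[0,0,0],[0,0,0],0],[[0,0,0],[0,0,-0.06],0],[[0,0,0],[0,0,-0.1],0],[[0,0,0],[0,0,-0.1],0],[[0,0,0],[0.08,0,-0.06],0.4],[[0,0,0],[0,0,0],0.4],[[0,0,0],[0,0,0],0.4]])

```text
time_s: 4.5
tcp_pos: [0.5681, 0.1785, 0.225]
ee_rot: [[-0.081, -0.997, 0.003], [-0.997, 0.081, 0.003], [-0.003, -0.002, -1.0]]
wrist_force: [-0.6, -0.2, -0.8]
gripper_width: 0.193
gripper_force: 0.0
```

Run:
```python
from h import *
c=cap('wrist','w2.png'); s=r.sense();print(s['tcp_pos'],s['gripper_width'])
for d in r.pinpoint('handle','wrist')[:2]: print(round(d['score'],2),d['centre'],at(c,d['centre'],.092))
c2=cap('side')
for d in r.pinpoint('handle','side')[:2]: print(round(d['score'],2),d['centre'],at(c2,d['centre'],.092))
c3=cap('scene')
for d in r.pinpoint('handle','scene')[:2]: print(round(d['score'],2),d['centre'],at(c3,d['centre'],.092))
```

```text
[0.56755051 0.17868601 0.22350571] 0.23763801480126592
0.92 [321.1, 156.3] [0.56428651 0.14867002 0.092     ]
0.75 [272.8, 248.8] [0.56542894 0.15093383 0.092     ]
0.85 [395.7, 172.0] [0.56327037 0.14638592 0.092     ]
```

View pics/w2.png

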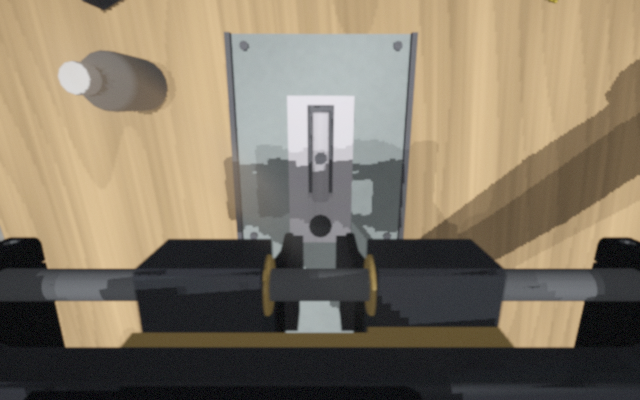

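move_arm(series=[[[0,0,0],[0.062,0,0.05],0.4],[[0,0,0],[0,0,0.1],0.4],[[0,0,0],[0,0,0.08],0.4],[[0,0,0],[0,0,0.05],0.4],[[0,0,0],[0,0,0.021],0.4],[[0,0,0],[0,0,0],0.4],[[0,0,0],[0,0,0],0],[[0,0,0],[0,0,0],0],[[0,0,0],[0,0,0],0],[[0,0,0],[0,0,0],0]])

```text
time_s: 5.8
tcp_pos: [0.5655, 0.1482, 0.0746]
ee_rot: [[-0.08, -0.997, 0.001], [-0.997, 0.08, 0.001], [-0.001, -0.001, -1.0]]
wrist_force: [-2.0, 0.1, 2.0]
gripper_width: 0.16
gripper_force: 30.0
```

move_arm(series=[[[0,0,1],[0,0,0],0],[[0,0,1],[0,0,0],0],[[0,0,1],[0,0,0],0],[[0,0,1],[0,0,0],0],[[0,0,1],[0,0,0],0],[[0,0,1],[0,0,0],0],[[0,0,1],[0,0,0],0],[[0,0,1],[0,0,0],0],[[0,0,1],[0,0,0],0],[[0,0,1],[0,0,0],0],[[0,0,1],[0,0,0],0],[[0,0,0],[0,0,0],0]])

```text
time_s: 7.0
tcp_pos: [0.5642, 0.149, 0.0739]
ee_rot: [[-0.925, -0.379, -0.001], [-0.379, 0.925, 0.002], [0.0, 0.002, -1.0]]
wrist_force: [-4.0, 5.3, 2.3]
gripper_width: 0.154
gripper_force: 30.0
```

move_arm(series=[[[0,0,0],[0,0,0],0],[[0,0,0],[0,0,0],0]])

```text
time_s: 7.2
tcp_pos: [0.5642, 0.149, 0.0739]
ee_rot: [[-0.925, -0.381, -0.001], [-0.381, 0.925, 0.002], [0.0, 0.002, -1.0]]
wrist_force: [-4.5, 6.5, 1.6]
gripper_width: 0.157
gripper_force: 30.0
```

move_arm(series=[[[0,0,0],[-0.0136,0.0267,0],0],[[0,0,0],[-0.0272,0.0535,0],0],[[0,0,0],[-0.0272,0.0535,0],0],[[0,0,0],[-0.0272,0.0535,0],0],[[0,0,0],[-0.0272,0.0535,0],0],[[0,0,0],[-0.0272,0.0535,0],0],[[0,0,0],[-0.0136,0.0267,0],0],[[0,0,0],[0,0,0],0],[[0,0,0],[0,0,0],0],[[0,0,0],[0,0,0],0]])

```text
time_s: 8.2
tcp_pos: [0.5792, 0.3272, 0.0737]
ee_rot: [[-0.925, -0.381, -0.0], [-0.381, 0.925, 0.001], [0.0, 0.001, -1.0]]
wrist_force: [-3.8, 2.6, 2.0]
gripper_width: 0.162
gripper_force: 30.0
```

move_arm(series=[[[0,0,0],[0,0,0],0.5],[[0,0,0],[0,0,0],0.5],[[0,0,0],[0,0,-0.05],0.5],[[0,0,0],[0,0,-0.1],0.5],[[0,0,0],[0,0,-0.1],0.6],[[0,0,-1],[0.03,-0.06,-0.05],0.6],[[0,0,-1],[0.03,-0.06,-0.05],0.6],[[0,0,-1],[0.03,-0.06,0],0.6],[[0,0,-1],[0.03,-0.04,0],0.6],[[0,0,-1],[0.04,-0.04,0],0.6],[[0,0,-1],[0,0,0],0.6],[[0,0,-1],[0,0,0],0.6]])

```text
time_s: 9.4
tcp_pos: [0.5841, 0.1716, 0.2489]
ee_rot: [[-0.46, -0.888, 0.001], [-0.888, 0.46, -0.0], [-0.0, -0.001, -1.0]]
wrist_force: [0.4, -0.6, 0.1]
gripper_width: 0.599
gripper_force: 0.0
```

move_arm(series=[[[0,0,-1],[0,0,0],0.6],[[0,0,-1],[0,0,0],0.6],[[0,0,-1],[0,0,0],0.6],[[0,0,-1],[0,0,0],0.6],[[0,0,0],[0,0,0],0.6]])

```text
time_s: 9.9
tcp_pos: [0.584, 0.1728, 0.2485]
ee_rot: [[-0.081, -0.997, 0.0], [-0.997, 0.081, -0.0], [0.0, -0.0, -1.0]]
wrist_force: [-0.5, -0.2, 0.6]
gripper_width: 0.599
gripper_force: 0.0
```

Run:
```python
from h import *
c=cap('wrist','w3.png'); s=r.sense();print(s['tcp_pos'],s['ee_rot'])
c2=cap('scene','s3.png')
c4=cap('side')
for t in('bush_mid','cap_mid','hexa_mid','slug_mid','handle','lock2'):
  for n,k in(('wrist',c),('scene',c2),('side',c4)):
    for d in r.pinpoint(t,n)[:3]:
      if d['score']>.25: print(t,n,round(d['score'],2),np.round(d['centre'],1),np.round(at(k,d['centre'],.018),4))
```

```text
[0.58391625 0.17291062 0.24853405] [[-8.27847161e-02 -9.96567411e-01  2.93968153e-04]
 [-9.96567413e-01  8.27846245e-02 -3.11197500e-04]
 [ 2.85793244e-04 -3.18721479e-04 -9.99999908e-01]]
bush_mid wrist 0.75 [330.7 128.5] [0.5674 0.1266 0.018 ]
bush_mid scene 0.63 [385.5 202.6] [0.5695 0.1302 0.018 ]
bush_mid side 0.73 [283.7 266.9] [0.5664 0.1276 0.018 ]
cap_mid wrist 0.94 [347.7  92.2] [0.5463 0.0896 0.018 ]
cap_mid scene 0.55 [365.5 202.5] [0.5526 0.092  0.018 ]
cap_mid side 0.5 [301.  261.6] [0.5486 0.0934 0.018 ]
hexa_mid wrist 0.93 [325.5 164.4] [0.5763 0.1663 0.018 ]
hexa_mid scene 0.47 [400.9 197.7] [0.5698 0.1675 0.018 ]
hexa_mid scene 0.46 [432.8 196.5] [0.5935 0.2314 0.018 ]
hexa_mid side 0.77 [265.6 274.9] [0.5797 0.167  0.018 ]
slug_mid wrist 0.74 [332.7 202.4] [0.5712 0.212  0.018 ]
slug_mid scene 0.47 [419.8 193.3] [0.5744 0.2117 0.018 ]
slug_mid side 0.65 [253.6 292.7] [0.5648 0.2133 0.018 ]
handle wrist 0.73 [334.3 325.1] [0.5809 0.3783 0.018 ]
handle scene 0.75 [475.9 154.9] [0.5171 0.407  0.018 ]
handle side 0.91 [185.6 304.7] [0.6436 0.3163 0.018 ]
lock2 scene 0.94 [287.1 227. ] [ 0.551  -0.0825  0.018 ]
lock2 scene 0.84 [222.6 195. ] [ 0.412 -0.176  0.018]
lock2 scene 0.81 [284.4 163. ] [ 0.3652 -0.018   0.018 ]
lock2 side 0.89 [395.3 185.4] [ 0.5398 -0.2654  0.018 ]
lock2 side 0.86 [426.8 234. ] [ 0.3848 -0.1534  0.018 ]
lock2 side 0.73 [358.4 231.7] [ 0.5095 -0.0592  0.018 ]
```

View pics/w3.png

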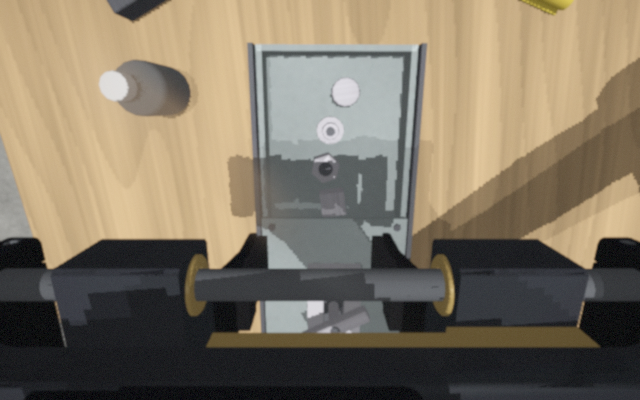

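```bash
cat >> h.py <<'E'
def go(p,yaw=None):
    "fractions of shift in the present tool frame to reach p; turn (tool z) for tool-y direction yaw deg"
    s=r.sense();R=np.array(s['ee_rot']);print('tcp',np.round(s['tcp_pos'],4),'shift',np.round(R.T@(np.array(p)-s['tcp_pos'])/.5,4))
    if yaw is not None:
        a=np.degrees(np.arctan2(R[1,1],R[0,1])); d=(yaw-a+90)%180-90; print('turn',round(-np.radians(d)/.1,3))
E
python3 - <<'E'
from h import *
im=cv2.imread('pics/w3.png')[50:230,240:430]
cv2.imwrite('pics/c3.png',cv2.resize(im,None,fx=3.3,fy=3.3,interpolation=cv2.INTER_CUBIC))
go((.548,.091,.010))
E
```

```text
tcp [0.5837 0.1737 0.2485] shift [0.1705 0.0579 0.4771]
```

View pics/c3.png

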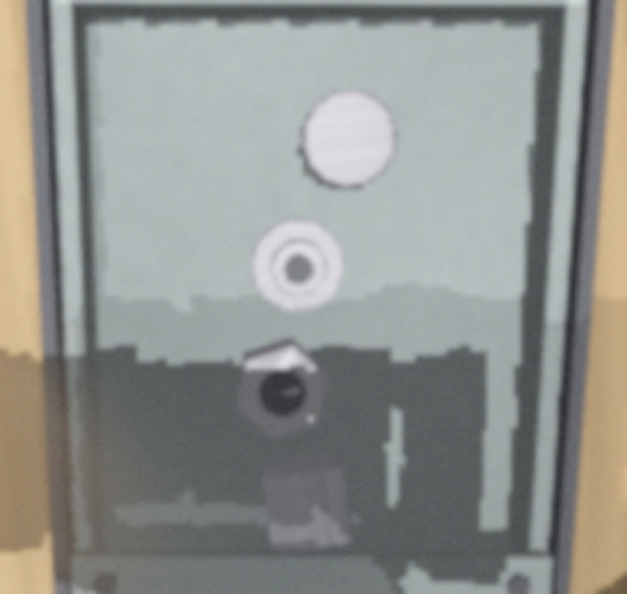

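Cap, bush, hexa and slug stand in the well (crop pixels (349,138), (298,266), (282,390), (306,502)), with flats roughly facing the finger direction. Cap first.

move_arm(series=[[[0,0,0],[0.085,0.029,0.04],0.6],[[0,0,0],[0.085,0.029,0.04],0.6],[[0,0,0],[0,0,0.1],0.6],[[0,0,0],[0,0,0.1],0.6],[[0,0,0],[0,0,0.1],0.6],[[0,0,0],[0,0,0.06],0.6],[[0,0,0],[0,0,0.034],0.6],[[0,0,0],[0,0,0],0.6],[[0,0,0],[0,0,0],0],[[0,0,0],[0,0,0],0],[[0,0,0],[0,0,0],0],[[0,0,0],[0,0,0],0]])

```text
time_s: 12.15
tcp_pos: [0.5487, 0.0916, 0.0128]
ee_rot: [[-0.08, -0.997, 0.002], [-0.997, 0.08, 0.001], [-0.001, -0.002, -1.0]]
wrist_force: [-1.2, -0.3, 2.5]
gripper_width: 0.335
gripper_force: 30.0
```

move_arm(series=[[[0,0,0],[0,0,-0.05],0],[[0,0,0],[0,0,-0.1],0],[[0,0,0],[0,0,-0.1],0],[[0,0,0],[0.04,0,-0.08],0],[[0,0,0],[0.08,-0.007,-0.05],0],[[0,0,0],[0.08,-0.007,-0.05],0],[[0,0,0],[0.08,-0.007,-0.05],0],[[0,0,0],[0.08,-0.007,-0.05],0],[[0,0,0],[0.08,-0.007,-0.04],0],[[0,0,0],[0,0,0],0],[[0,0,0],[0,0,0],0]])

```text
time_s: 13.25
tcp_pos: [0.5473, -0.13, 0.2968]
ee_rot: [[-0.082, -0.997, 0.001], [-0.997, 0.082, 0.001], [-0.001, -0.001, -1.0]]
wrist_force: [-0.8, 0.8, -1.5]
gripper_width: 0.34
gripper_force: 30.0
```

Run:
```python
from h import *
c=cap('wrist','w4.png'); s=r.sense();print(s['tcp_pos'],s['gripper_width'])
for t in('lock1','lock2'):
    for d in r.pinpoint(t,'wrist')[:4]: print(t,round(d['score'],2),np.round(d['centre'],1),np.round(at(c,d['centre'],0),4))
im=cv2.imread('pics/w4.png')[0:250,60:560]
cv2.imwrite('pics/c4.png',cv2.resize(im,None,fx=1.6,fy=1.6,interpolation=cv2.INTER_CUBIC))
```

```text
[ 0.54713919 -0.1291928   0.29598513] 0.33231492831081183
lock1 0.89 [470.6 228.2] [ 0.3432 -0.018  -0.    ]
lock1 0.87 [430.6 121.5] [ 0.3997 -0.1696  0.    ]
lock1 0.73 [327.9 200.9] [ 0.54   -0.0741  0.    ]
lock1 0.6 [311.1  39.3] [ 0.545  -0.2796  0.    ]
lock2 0.89 [470.6 228.2] [ 0.3432 -0.018  -0.    ]
lock2 0.87 [430.6 121.5] [ 0.3997 -0.1696  0.    ]
lock2 0.73 [327.9 200.9] [ 0.54   -0.0741  0.    ]
lock2 0.6 [311.1  39.3] [ 0.545  -0.2796  0.    ]
```

View pics/c4.png

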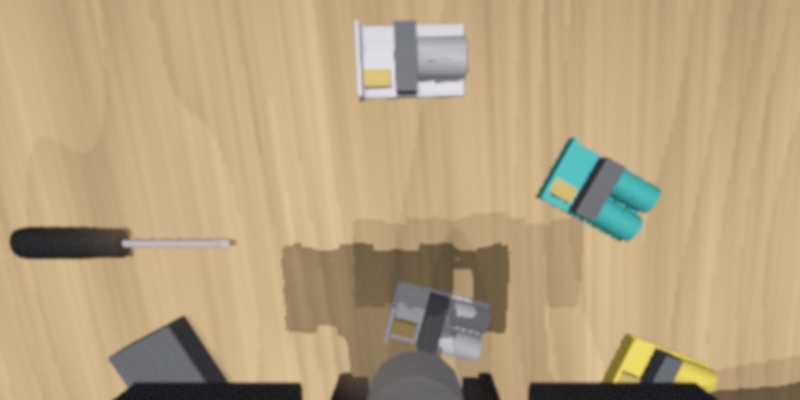

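Run:
```python
from h import *
c=cap('wrist')
P=lambda q:at(c,(q[0]/1.6+60,q[1]/1.6),.004)
def A(a,b): v=P(b)-P(a); return round(np.degrees(np.arctan2(v[1],v[0])),1),round(np.linalg.norm(v),4)
print('lock1 x',A((465,97),(362,99)),A((464,24),(361,24)),'y',A((362,99),(361,24)), 'centre',np.mean([P(q) for q in((362,99),(361,24),(465,97),(464,24))],0))
print('lock2 x',A((490,300),(400,283)),A((481,358),(387,342)),'y',A((387,342),(400,283)),'centre',(P((387,342))+P((490,300)))/2)
```

```text
lock1 x (np.float64(-3.5), np.float64(0.0788)) (np.float64(-4.5), np.float64(0.0762)) y (np.float64(-95.2), np.float64(0.0519)) centre [ 0.5361451  -0.27754334  0.004     ]
lock2 x (np.float64(-15.4), np.float64(0.077)) (np.float64(-14.7), np.float64(0.0825)) y (np.float64(-107.1), np.float64(0.0529)) centre [ 0.53114654 -0.07373361  0.004     ]
```

move_arm(series=[[[0,0,0],[0.074,-0.0435,0.03],0],[[0,0,0],[0.074,-0.0435,0.03],0],[[0,0,0],[0.074,-0.0435,0.03],0],[[0,0,0],[0.074,-0.0435,0.03],0],[[0,0,0],[0,0,0.1],0],[[0,0,0],[0,0,0.1],0],[[0,0,0],[0,0,0.1],0],[[0,0,0],[0,0,0.1],0],[[0,0,0],[0,0,0.04],0],[[0,0,0],[0,0,0.006],0],[[0,0,0],[0,0,0],0]])

```text
time_s: 14.55
tcp_pos: [0.6233, -0.2831, 0.0133]
ee_rot: [[-0.078, -0.997, -0.001], [-0.997, 0.078, -0.0], [0.0, 0.001, -1.0]]
wrist_force: [-0.1, -0.4, 0.4]
gripper_width: 0.336
gripper_force: 30.0
```

move_arm(series=[[[0,0,0],[0,0,0.008],0],[[0,0,0],[0,0,0.004],0],[[0,0,0],[0,0,0],0],[[0,0,0],[0,0,0],0.42],[[0,0,0],[0,0,0],0.42],[[0,0,0],[0,0,-0.03],0.42],[[0,0,0],[0,0,-0.1],0.42],[[0,0,0],[0,0,-0.1],0.6],[[0,0,0],[-0.05,0.02,-0.08],0.6],[[0,0,0],[-0.09,0.02,-0.03],0.6],[[0,0,0],[-0.09,0.02,-0.03],0.6],[[0,0,0],[-0.09,0.02,-0.03],0.6]])

```text
time_s: 15.75
tcp_pos: [0.5953, -0.12, 0.2101]
ee_rot: [[-0.081, -0.997, 0.003], [-0.997, 0.081, -0.0], [-0.0, -0.003, -1.0]]
wrist_force: [0.9, 0.8, -0.2]
gripper_width: 0.593
gripper_force: 0.0
```

move_arm(series=[[[0,0,0],[-0.095,0.02,-0.02],0.6],[[0,0,0],[-0.095,0.02,-0.02],0.6],[[0,0,0],[-0.095,0.02,-0.02],0.6],[[0,0,0],[-0.095,0.02,0],0.6],[[0,0,0],[-0.095,0.02,0],0.6],[[0,0,0],[-0.07,0.02,0],0.6],[[0,0,0],[0,0,0],0.6],[[0,0,0],[0,0,0],0.6]])

```text
time_s: 16.55
tcp_pos: [0.5575, 0.1559, 0.2388]
ee_rot: [[-0.078, -0.997, 0.001], [-0.997, 0.078, 0.0], [-0.001, -0.001, -1.0]]
wrist_force: [0.0, 0.6, 0.1]
gripper_width: 0.6
gripper_force: 0.0
```

```bash
cat > look.py <<'E'
from h import *
import sys
c=cap('wrist',sys.argv[1] if len(sys.argv)>1 else None); c2=cap('scene'); c4=cap('side'); s=r.sense(); print(s['time_s'],s['gripper_width'])
for t in('bush_mid','cap_mid','hexa_mid','slug_mid'):
  for n,k in(('wrist',c),('scene',c2),('side',c4)):
    for d in r.pinpoint(t,n)[:2]:
      if d['score']>.3: print(t,n,round(d['score'],2),np.round(d['centre'],1),np.round(at(k,d['centre'],.018)[:2],4),'bench',np.round(at(k,d['centre'],.012)[:2],4))
E
python3 look.py w5.png; python3 -c "
from h import *
go((.568,.128,.010))"
```

```text
16.7 0.6011233896785556
bush_mid wrist 0.63 [311.9 144.5] [0.5633 0.1248] bench [0.5635 0.1254]
bush_mid scene 0.46 [385.7 202.1] [0.5683 0.1313] bench [0.5635 0.1351]
bush_mid side 0.62 [396.  190.6] [ 0.5262 -0.2473] bench [ 0.5298 -0.2544]
cap_mid scene 0.68 [194.7 291.7] [ 0.6258 -0.2811] bench [ 0.6215 -0.2814]
cap_mid scene 0.35 [292.7 349.9] [ 0.7892 -0.1646] bench [ 0.7865 -0.1637]
cap_mid side 0.48 [371.  172.4] [ 0.6239 -0.2737] bench [ 0.6285 -0.281 ]
hexa_mid wrist 0.9 [302.2 186.7] [0.5782 0.1714] bench [0.5787 0.1727]
hexa_mid scene 0.78 [404.2 198.2] [0.5738 0.1731] bench [0.569  0.1772]
hexa_mid side 0.51 [268.8 275.2] [0.5741 0.1633] bench [0.5782 0.1602]
slug_mid wrist 0.96 [311.7 221.1] [0.5709 0.2132] bench [0.5712 0.2153]
slug_mid scene 0.65 [419.1 196. ] [0.5807 0.2057] bench [0.576  0.2102]
slug_mid scene 0.63 [476.5 156. ] [0.5209 0.4056] bench [0.5156 0.412 ]
slug_mid side 0.69 [252.4 290.9] [0.5699 0.2118] bench [0.574  0.2092]
slug_mid side 0.56 [303.  171.8] [ 0.7713 -0.155 ] bench [ 0.7774 -0.1612]
tcp [0.5577 0.1552 0.2375] shift [ 0.0525 -0.025   0.455 ]
```

move_arm(series=[[[0,0,0],[0.054,-0.02,0.06],0.6],[[0,0,0],[0,0,0.1],0.6],[[0,0,0],[0,0,0.1],0.6],[[0,0,0],[0,0,0.1],0.6],[[0,0,0],[0,0,0.06],0.6],[[0,0,0],[0,0,0.035],0.6],[[0,0,0],[0,0,0.002],0.6],[[0,0,0],[0,0,0],0.6],[[0,0,0],[0,0,0],0],[[0,0,0],[0,0,0],0],[[0,0,0],[0,0,0],0],[[0,0,0],[0,0,0],0]])

```text
time_s: 18.5
tcp_pos: [0.5657, 0.1276, 0.0094]
ee_rot: [[-0.08, -0.997, 0.001], [-0.997, 0.08, 0.0], [-0.0, -0.001, -1.0]]
wrist_force: [1.3, 0.1, 0.4]
gripper_width: 0.333
gripper_force: 30.1
```

move_arm(series=[[[0,0,0],[0,0,-0.05],0],[[0,0,0],[0,0,-0.1],0],[[0,0,0],[0,0,-0.1],0],[[0,0,0],[0.09,0.017,-0.02],0],[[0,0,0],[0.09,0.017,-0.02],0],[[0,0,0],[0.09,0.017,0],0],[[0,0,0],[0.09,0.017,0],0],[[0,0,0],[0.09,0.017,0],0],[[0,0,0],[0.09,0.017,0],0],[[0,0,0],[0.09,0.017,0],0],[[0,0,0],[0.09,0.017,0],0],[[0,0,0],[0.09,0.017,0],0]])

```text
time_s: 19.7
tcp_pos: [0.4557, -0.2716, 0.1541]
ee_rot: [[-0.08, -0.997, 0.0], [-0.997, 0.08, 0.0], [-0.0, -0.0, -1.0]]
wrist_force: [0.7, -0.6, -1.6]
gripper_width: 0.331
gripper_force: 30.0
```

move_arm(series=[[[0,0,0],[0,0,0],0],[[0,0,0],[0,0,0],0]])

```text
time_s: 19.9
tcp_pos: [0.4559, -0.2709, 0.1537]
ee_rot: [[-0.083, -0.997, -0.001], [-0.997, 0.083, 0.001], [-0.0, 0.001, -1.0]]
wrist_force: [-0.4, 1.6, -1.0]
gripper_width: 0.334
gripper_force: 30.0
```

```bash
python3 -c "
from h import *
go((.4563,-.2715,.004))"
```

```text
tcp [ 0.4559 -0.2709  0.1537] shift [ 0.0013 -0.001   0.2994]
```

move_arm(series=[[[0,0,0],[0,0,0.1],0],[[0,0,0],[0,0,0.1],0],[[0,0,0],[0,0,0.07],0],[[0,0,0],[0,0,0.02],0],[[0,0,0],[0,0,0.007],0],[[0,0,0],[0,0,0.001],0],[[0,0,0],[0,0,0],0],[[0,0,0],[0,0,0],0.42],[[0,0,0],[0,0,0],0.42],[[0,0,0],[0,0,-0.03],0.42],[[0,0,0],[0,0,-0.1],0.42],[[0,0,0],[0,0,-0.1],0.42]])

```text
time_s: 21.1
tcp_pos: [0.4561, -0.2701, 0.1213]
ee_rot: [[-0.08, -0.997, -0.002], [-0.997, 0.08, 0.0], [-0.0, 0.002, -1.0]]
wrist_force: [3.0, -0.0, 0.2]
gripper_width: 0.417
gripper_force: 0.0
```

move_arm(series=[[[0,0,0],[-0.09,-0.01,-0.06],0.6],[[0,0,0],[-0.09,-0.01,-0.06],0.6],[[0,0,0],[-0.09,-0.016,-0.03],0.6],[[0,0,0],[-0.09,-0.016,-0.03],0.6],[[0,0,0],[-0.09,-0.016,-0.03],0.6],[[0,0,0],[-0.09,-0.016,0],0.6],[[0,0,0],[-0.09,-0.016,0],0.6],[[0,0,0],[-0.09,-0.016,0],0.6],[[0,0,0],[-0.09,-0.016,0],0.6],[[0,0,0],[-0.05,-0.016,0],0.6],[[0,0,0],[-0.04,0,0],0.6],[[0,0,0],[0,0,0],0.6]])

```text
time_s: 22.3
tcp_pos: [0.5651, 0.1673, 0.2203]
ee_rot: [[-0.078, -0.997, 0.0], [-0.997, 0.078, 0.0], [-0.0, -0.0, -1.0]]
wrist_force: [-0.7, 0.0, 0.1]
gripper_width: 0.601
gripper_force: 0.0
```

```bash
python3 look.py w6.png
python3 - <<'E'
from h import *
go((.576,.169,.010))
w=cv2.imread('pics/w6.png')[60:250,220:420]
w=cv2.resize(w,(600,570),interpolation=cv2.INTER_CUBIC)
cv2.imwrite('pics/c6.png',w)
E
```

```text
22.45 0.6005234987266144
bush_mid scene 0.58 [185.6 225.3] [ 0.4669 -0.2653] bench [ 0.4611 -0.2654]
bush_mid side 0.46 [421.4 199.5] [ 0.4569 -0.2569] bench [ 0.4599 -0.2641]
cap_mid scene 0.68 [292.2 348.4] [ 0.7866 -0.1644] bench [ 0.7839 -0.1636]
cap_mid side 0.55 [371.5 173.4] [ 0.6201 -0.2706] bench [ 0.6246 -0.2779]
hexa_mid wrist 0.66 [306.1 178.7] [0.5794 0.17  ] bench [0.5797 0.1712]
hexa_mid scene 0.7 [404.5 197.9] [0.5733 0.1742] bench [0.5685 0.1783]
hexa_mid scene 0.56 [498.9 154.5] [0.5375 0.4578] bench [0.5323 0.4647]
hexa_mid side 0.57 [267.7 274.8] [0.5766 0.164 ] bench [0.5808 0.1609]
hexa_mid side 0.31 [356.3 229. ] [ 0.5186 -0.0634] bench [ 0.5222 -0.0687]
slug_mid wrist 0.73 [315.8 215. ] [0.5723 0.2116] bench [0.5725 0.2135]
slug_mid wrist 0.6 [310.3 179.3] [0.5749 0.171 ] bench [0.5752 0.1723]
slug_mid scene 0.67 [421.5 193.4] [0.5761 0.2149] bench [0.5713 0.2194]
slug_mid side 0.46 [253.7 289. ] [0.5714 0.207 ] bench [0.5755 0.2044]
tcp [0.5652 0.1654 0.2203] shift [-0.0089 -0.021   0.4205]
```

View pics/c6.png

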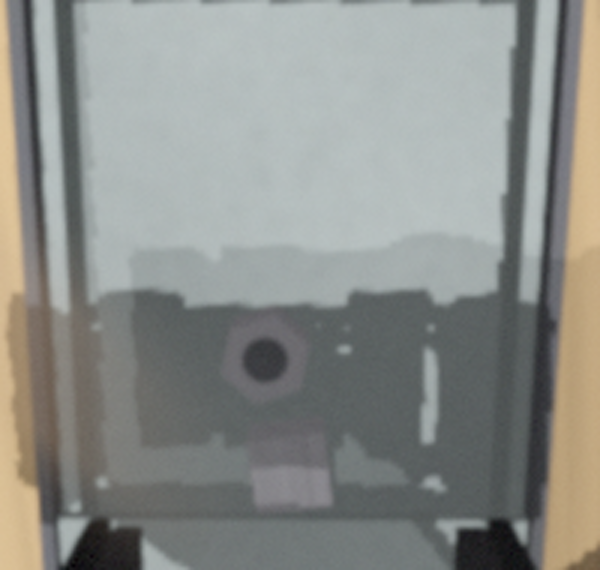

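move_arm(series=[[[0,0,0],[-0.009,-0.022,0.05],0.6],[[0,0,0.6],[0,0,0.1],0.6],[[0,0,0.6],[0,0,0.1],0.6],[[0,0,0],[0,0,0.1],0.6],[[0,0,0],[0,0,0.05],0.6],[[0,0,0],[0,0,0.019],0.6],[[0,0,0],[0,0,0.002],0.6],[[0,0,0],[0,0,0],0.6],[[0,0,0],[0,0,0],0],[[0,0,0],[0,0,0],0],[[0,0,0],[0,0,0],0],[[0,0,0],[0,0,0],0]])

```text
time_s: 24.25
tcp_pos: [0.5768, 0.1693, 0.0105]
ee_rot: [[-0.199, -0.98, 0.001], [-0.98, 0.199, 0.001], [-0.001, -0.001, -1.0]]
wrist_force: [-1.1, -0.5, 4.2]
gripper_width: 0.323
gripper_force: 30.2
```

move_arm(series=[[[0,0,0],[0,0,-0.05],0],[[0,0,0],[0,0,-0.1],0],[[0,0,0],[0,0,-0.1],0],[[0,0,0],[0.081,0.025,0],0],[[0,0,0],[0.081,0.025,0],0],[[0,0,0],[0.081,0.025,0],0],[[0,0,0],[0.081,0.025,0],0],[[0,0,0],[0.081,0.025,0],0],[[0,0,0],[0.081,0.025,0],0],[[0,0,0],[0,0,0.1],0],[[0,0,0],[0,0,0.1],0],[[0,0,0],[0,0,0.04],0]])

```text
time_s: 25.45
tcp_pos: [0.4515, -0.0552, 0.0117]
ee_rot: [[-0.201, -0.98, -0.006], [-0.98, 0.201, -0.001], [0.002, 0.006, -1.0]]
wrist_force: [0.1, -0.3, -1.7]
gripper_width: 0.325
gripper_force: 30.0
```

move_arm(series=[[[0,0,0],[0,0,0.01],0],[[0,0,0],[0,0,0],0]])

```text
time_s: 25.65
tcp_pos: [0.4548, -0.0542, 0.0096]
ee_rot: [[-0.198, -0.98, -0.001], [-0.98, 0.198, -0.0], [0.001, 0.001, -1.0]]
wrist_force: [1.3, 0.3, -1.4]
gripper_width: 0.32
gripper_force: 30.0
```

move_arm(series=[[[0,0,0],[0,0,0.008],0],[[0,0,0],[0,0,0.001],0],[[0,0,0],[0,0,0],0],[[0,0,0],[0,0,0],0.42],[[0,0,0],[0,0,0],0.42],[[0,0,0],[0,0,-0.03],0.42],[[0,0,0],[0,0,-0.1],0.42],[[0,0,0],[0,0,-0.1],0.42],[[0,0,0],[-0.078,-0.018,-0.05],0.6],[[0,0,0],[-0.078,-0.018,-0.05],0.6],[[0,0,0],[-0.078,-0.018,-0.05],0.6],[[0,0,0],[-0.078,-0.018,-0.05],0.6]])

```text
time_s: 26.85
tcp_pos: [0.5212, 0.0929, 0.2221]
ee_rot: [[-0.199, -0.98, 0.001], [-0.98, 0.199, 0.001], [-0.001, -0.001, -1.0]]
wrist_force: [0.8, -0.5, -0.7]
gripper_width: 0.589
gripper_force: 0.0
```

move_arm(series=[[[0,0,0],[-0.078,-0.018,0],0.6],[[0,0,0],[-0.078,-0.018,0],0.6],[[0,0,0],[-0.078,-0.018,0],0.6],[[0,0,-0.6],[0,0,0],0.6],[[0,0,-0.6],[0,0,0],0.6],[[0,0,-0.4],[0,0,0],0.6],[[0,0,0],[0,0,0],0.6],[[0,0,0],[0,0,0],0.6]])

```text
time_s: 27.65
tcp_pos: [0.5706, 0.2008, 0.2204]
ee_rot: [[-0.041, -0.999, 0.0], [-0.999, 0.041, 0.0], [-0.0, -0.0, -1.0]]
wrist_force: [0.4, -0.5, 0.2]
gripper_width: 0.598
gripper_force: 0.0
```

```bash
python3 look.py w7.png; python3 -c "
from h import *
go((.572,.212,.010))
k=r.cut_out('slug_mid','wrist')
for m in k[:1]:
    p=m['pixels'].astype('uint8');print(m['score'],p.sum(),cv2.minAreaRect(cv2.findNonZero(p)))"
```

```text
27.8 0.6008956569342354
bush_mid scene 0.73 [185.3 222.2] [ 0.4584 -0.2642] bench [ 0.4525 -0.2643]
bush_mid scene 0.56 [293.5 350.4] [ 0.7904 -0.1638] bench [ 0.7877 -0.1629]
bush_mid side 0.44 [421.7 198.3] [ 0.4587 -0.2617] bench [ 0.4617 -0.2689]
cap_mid scene 0.59 [193.9 296.3] [ 0.6343 -0.2843] bench [ 0.6301 -0.2846]
cap_mid scene 0.49 [473.8 157.8] [0.5238 0.3954] bench [0.5185 0.4018]
cap_mid side 0.54 [419.4 199.6] [ 0.4606 -0.2533] bench [ 0.4636 -0.2604]
cap_mid side 0.52 [373.3 174.8] [ 0.6124 -0.2683] bench [ 0.6169 -0.2755]
hexa_mid scene 0.71 [284.7 194.8] [ 0.4639 -0.0546] bench [ 0.4581 -0.0527]
hexa_mid side 0.52 [377.  240.5] [ 0.4604 -0.0629] bench [ 0.4634 -0.0682]
slug_mid wrist 0.79 [322.7 184.1] [0.5671 0.2106] bench [0.5671 0.212 ]
slug_mid scene 0.63 [419.3 194.1] [0.576  0.2093] bench [0.5712 0.2139]
slug_mid side 0.43 [252.9 292.3] [0.5666 0.2135] bench [0.5706 0.2109]
tcp [0.5707 0.2009 0.2203] shift [-0.0223 -0.0017  0.4206]
0.72 780 ((318.58624267578125, 184.5345001220703), (29.89637565612793, 26.65760040283203), 85.2363510131836)
```

move_arm(series=[[[0,0,0],[-0.021,0.001,0.05],0.6],[[0,0,0],[0,0,0.1],0.6],[[0,0,0],[0,0,0.1],0.6],[[0,0,0],[0,0,0.1],0.6],[[0,0,0],[0,0,0.05],0.6],[[0,0,0],[0,0,0.019],0.6],[[0,0,0],[0,0,0.002],0.6],[[0,0,0],[0,0,0],0.6],[[0,0,0],[0,0,0],0],[[0,0,0],[0,0,0],0],[[0,0,0],[0,0,0],0],[[0,0,0],[0,0,0],0]])

```text
time_s: 29.65
tcp_pos: [0.5714, 0.2121, 0.0109]
ee_rot: [[-0.04, -0.999, 0.002], [-0.999, 0.04, 0.002], [-0.002, -0.002, -1.0]]
wrist_force: [-0.5, -0.7, 3.8]
gripper_width: 0.32
gripper_force: 29.5
```

move_arm(series=[[[0,0,0],[0,0,-0.05],0],[[0,0,0],[0,0,-0.1],0],[[0,0,0],[0,0,-0.1],0],[[0,0,0],[0.088,-0.016,0],0],[[0,0,0],[0.088,-0.016,0],0],[[0,0,0],[0.088,-0.016,0],0],[[0,0,0],[0.088,-0.016,0],0],[[0,0,0],[0.088,-0.016,0],0],[[0,0,0],[0.088,-0.016,0],0],[[0,0,0],[0.088,-0.016,0],0],[[0,0,0.8],[0,0,0],0],[[0,0,0.8],[0,0,0],0]])

```text
time_s: 30.85
tcp_pos: [0.6141, -0.1, 0.1345]
ee_rot: [[-0.205, -0.979, -0.0], [-0.979, 0.205, 0.001], [-0.001, 0.0, -1.0]]
wrist_force: [-0.6, -0.3, -1.5]
gripper_width: 0.317
gripper_force: 30.0
```

move_arm(series=[[[0,0,0],[0,0,0.1],0],[[0,0,0],[0,0,0.1],0],[[0,0,0],[0,0,0.04],0],[[0,0,0],[0,0,0.01],0],[[0,0,0],[0,0,0],0]])

```text
time_s: 31.35
tcp_pos: [0.6144, -0.0984, 0.0096]
ee_rot: [[-0.198, -0.98, -0.0], [-0.98, 0.198, -0.0], [0.0, 0.0, -1.0]]
wrist_force: [0.8, -0.0, -0.9]
gripper_width: 0.318
gripper_force: 30.0
```

move_arm(series=[[[0,0,0],[0,0,0.008],0],[[0,0,0],[0,0,0.001],0],[[0,0,0],[0,0,0],0],[[0,0,0],[0,0,0],0.42],[[0,0,0],[0,0,0],0.42],[[0,0,0],[0,0,-0.03],0.42],[[0,0,0],[0,0,-0.1],0.42],[[0,0,0],[0,0,-0.1],0.42],[[0,0,0],[0,0,-0.1],0.42],[[0,0,0],[0.04,0.04,-0.08],0.3],[[0,0,0],[0.04,0.04,-0.08],0.3],[[0,0,0],[0.04,0.04,-0.08],0]])

```text
time_s: 32.55
tcp_pos: [0.5423, -0.1458, 0.2916]
ee_rot: [[-0.198, -0.98, -0.0], [-0.98, 0.198, 0.0], [-0.0, 0.0, -1.0]]
wrist_force: [0.3, 0.4, 0.5]
gripper_width: 0.281
gripper_force: 0.0
```

move_arm(series=[[[0,0,-0.6],[0,0,-0.04],0],[[0,0,-0.6],[0,0,0],0],[[0,0,0],[0,0,0],0],[[0,0,0],[0,0,0],0]])

```text
time_s: 32.95
tcp_pos: [0.5431, -0.1454, 0.3094]
ee_rot: [[-0.081, -0.997, -0.002], [-0.997, 0.081, 0.0], [-0.0, 0.002, -1.0]]
wrist_force: [0.1, 0.0, -0.9]
gripper_width: 0.015
gripper_force: 0.0
```

```bash
python3 look.py w8.png; python3 -c "
from h import *
go((0,0,0))
im=cv2.imread('pics/w8.png')[0:260,80:560]
cv2.imwrite('pics/c8.png',cv2.resize(im,None,fx=1.65,fy=1.65,interpolation=cv2.INTER_CUBIC))"
```

```text
33.1 0.000591338984959902
bush_mid wrist 0.85 [380.8  56. ] [ 0.4572 -0.2687] bench [ 0.4561 -0.2694]
bush_mid wrist 0.38 [312.8  54.8] [ 0.5396 -0.2768] bench [ 0.5397 -0.2776]
bush_mid scene 0.6 [185.3 223.9] [ 0.4629 -0.2651] bench [ 0.4571 -0.2653]
bush_mid side 0.68 [421.3 199.1] [ 0.4579 -0.2581] bench [ 0.4609 -0.2653]
cap_mid wrist 0.67 [249.3  55.1] [ 0.6167 -0.2827] bench [ 0.6178 -0.2836]
cap_mid scene 0.73 [193.4 290.6] [ 0.6227 -0.2827] bench [ 0.6184 -0.283 ]
cap_mid side 0.7 [372.  172.4] [ 0.6218 -0.2754] bench [ 0.6263 -0.2828]
hexa_mid wrist 0.57 [385.8 224.7] [ 0.4577 -0.0505] bench [ 0.4566 -0.0482]
hexa_mid scene 0.63 [285.4 194.1] [ 0.4625 -0.0525] bench [ 0.4567 -0.0505]
hexa_mid side 0.74 [377.5 245.1] [ 0.4514 -0.0517] bench [ 0.4543 -0.0568]
slug_mid wrist 0.64 [269.6 195.6] [ 0.6132 -0.105 ] bench [ 0.6142 -0.1035]
slug_mid scene 0.69 [434.4 195.9] [0.5934 0.2356] bench [0.5888 0.2404]
slug_mid scene 0.68 [287.9 255.8] [ 0.6177 -0.1065] bench [ 0.6133 -0.1051]
slug_mid side 0.55 [335.8 201.1] [ 0.6198 -0.1128] bench [ 0.6243 -0.1186]
tcp [ 0.5435 -0.1455  0.3103] shift [-0.2031  1.1069  0.6206]
```

View pics/c8.png

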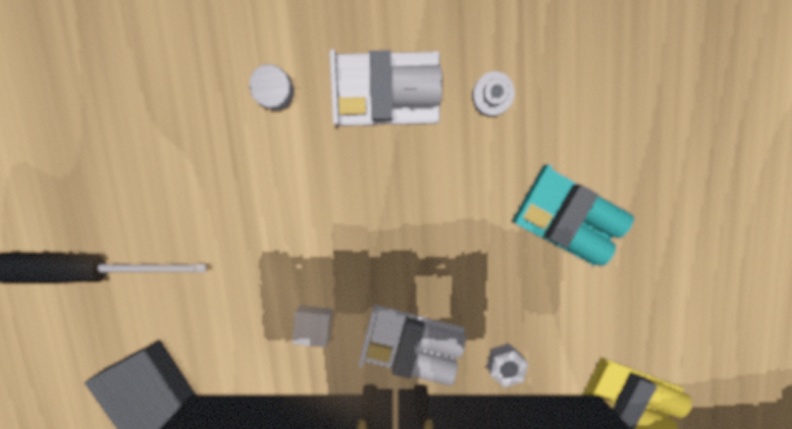

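move_arm(series=[[[0,0,0],[-0.06,0,0],0.4],[[0,0,0],[-0.095,0,0.01],0.4],[[0,0,0],[-0.095,0,0.02],0.4],[[0,0,0],[-0.095,0,0.02],0.4],[[0,0,0],[-0.095,0,0.02],0.4],[[0,0,0],[-0.095,0,0.02],0.4],[[0,0,0],[-0.095,0,0.02],0.4],[[0,0,0],[-0.095,0,0.02],0.4],[[0,0,0],[-0.095,0,0.02],0.4],[[0,0,0],[-0.095,0,0.02],0.4],[[0,0,0],[-0.034,0.006,0],0.4],[[0,0,1],[0,0,0],0.4]])

```text
time_s: 34.9
tcp_pos: [0.5779, 0.3304, 0.224]
ee_rot: [[-0.178, -0.984, -0.001], [-0.984, 0.178, -0.001], [0.001, 0.001, -1.0]]
wrist_force: [-1.2, -1.3, -1.0]
gripper_width: 0.398
gripper_force: 0.0
```

move_arm(series=[[[0,0,1],[0,0,0],0.4],[[0,0,1],[0,0,0],0.4],[[0,0,1],[0,0,0],0.4],[[0,0,1],[0,0,0],0.4],[[0,0,1],[0,0,0],0.4],[[0,0,1],[0,0,0],0.4],[[0,0,1],[0,0,0],0.4],[[0,0,1],[0,0,0],0.4],[[0,0,1],[0,0,0],0.4],[[0,0,1],[0,0,0],0.4],[[0,0,0],[0,0,0],0.4]])

```text
time_s: 36.0
tcp_pos: [0.5786, 0.3273, 0.2256]
ee_rot: [[-0.925, -0.381, 0.0], [-0.381, 0.925, 0.0], [-0.0, -0.0, -1.0]]
wrist_force: [0.3, 0.6, -0.6]
gripper_width: 0.4
gripper_force: 0.0
```

Run:
```python
from h import *
c1=cap('scene'); c2=cap('side'); w=cap('wrist','w9.png')
for n,c in(('scene',c1),('side',c2),('wrist',w)):
    for d in r.pinpoint('handle',n)[:2]: print(n,round(d['score'],2),np.round(d['centre']),np.round(at(c,d['centre'],.092),4))
print(r.sense()['ee_rot']); go((.5792,.3272,.074))
```

```text
scene 0.6 [474. 157.] [0.5878 0.3192 0.092 ]
side 0.88 [189. 306.] [0.5774 0.335  0.092 ]
wrist 0.9 [323. 192.] [0.579  0.3306 0.092 ]
[[-9.24304404e-01 -3.81656087e-01  5.53331468e-06]
 [-3.81656087e-01  9.24304404e-01 -1.48519145e-05]
 [ 5.53856455e-07 -1.58395132e-05 -1.00000000e+00]]
tcp [0.5785 0.3276 0.2253] shift [-0.001  -0.0014  0.3027]
```

move_arm(series=[[[0,0,0],[0,0,0.1],0.4],[[0,0,0],[0,0,0.1],0.4],[[0,0,0],[0,0,0.07],0.4],[[0,0,0],[0,0,0.032],0.4],[[0,0,0],[0,0,0],0.4],[[0,0,0],[0,0,0],0],[[0,0,0],[0,0,0],0],[[0,0,0],[0,0,0],0],[[0,0,0],[0,0,0],0]])

```text
time_s: 37.2
tcp_pos: [0.579, 0.3283, 0.0758]
ee_rot: [[-0.925, -0.381, 0.002], [-0.381, 0.925, 0.002], [-0.003, 0.001, -1.0]]
wrist_force: [-0.7, 0.8, 1.6]
gripper_width: 0.158
gripper_force: 30.0
```

move_arm(series=[[[0,0,0],[0.0136,-0.0267,0],0],[[0,0,0],[0.0272,-0.0535,0],0],[[0,0,0],[0.0272,-0.0535,0],0],[[0,0,0],[0.0272,-0.0535,0],0],[[0,0,0],[0.0272,-0.0535,0],0],[[0,0,0],[0.0272,-0.0535,0],0],[[0,0,0],[0.012,-0.0236,0],0],[[0,0,0],[0,0,0],0],[[0,0,0],[0,0,0],0]])

```text
time_s: 38.1
tcp_pos: [0.564, 0.1493, 0.0747]
ee_rot: [[-0.925, -0.381, -0.001], [-0.381, 0.925, -0.001], [0.001, -0.001, -1.0]]
wrist_force: [-0.3, -1.9, 2.2]
gripper_width: 0.16
gripper_force: 30.0
```

move_arm(series=[[[0,0,0],[0.0018,-0.0036,0],0],[[0,0,0],[0.0018,-0.0036,0],0],[[0,0,0],[0,0,0],0],[[0,0,0],[0,0,0],0]])

```text
time_s: 38.5
tcp_pos: [0.5641, 0.1489, 0.0742]
ee_rot: [[-0.924, -0.382, 0.001], [-0.382, 0.924, 0.003], [-0.002, 0.003, -1.0]]
wrist_force: [-3.5, 7.0, 1.6]
gripper_width: 0.157
gripper_force: 30.0
```

move_arm(series=[[[0,0,-1],[-0.0015,0.003,0],0],[[0,0,-1],[0,0,0],0],[[0,0,-1],[0,0,0],0],[[0,0,-1],[0,0,0],0],[[0,0,-1],[0,0,0],0],[[0,0,-1],[0,0,0],0],[[0,0,-1],[0,0,0],0],[[0,0,-1],[0,0,0],0],[[0,0,-1],[0,0,0],0],[[0,0,-1],[0,0,0],0],[[0,0,-1],[0,0,0],0],[[0,0,-0.2],[0,0,0],0]])

```text
time_s: 39.7
tcp_pos: [0.5654, 0.1481, 0.0747]
ee_rot: [[-0.059, -0.998, 0.003], [-0.998, 0.059, 0.0], [-0.001, -0.002, -1.0]]
wrist_force: [1.9, -2.3, 0.6]
gripper_width: 0.161
gripper_force: 30.0
```

move_arm(series=[[[0,0,0],[0,0,0],0],[[0,0,0],[0,0,0],0]])

```text
time_s: 39.9
tcp_pos: [0.5654, 0.1481, 0.0747]
ee_rot: [[-0.061, -0.998, 0.003], [-0.998, 0.061, 0.001], [-0.001, -0.003, -1.0]]
wrist_force: [4.1, -1.8, 1.7]
gripper_width: 0.158
gripper_force: 30.0
```

move_arm(series=[[[0,0,0],[0,0,0],0.4],[[0,0,0],[0,0,0],0.4],[[0,0,0],[0,0,-0.06],0.4],[[0,0,0],[0,0,-0.06],0.2],[[0,0,0],[0,0,0],0],[[0,0,0],[0,0,0],0],[[0,0,0],[0,0,0],0],[[0,0,0],[0,0,0],0]])

```text
time_s: 40.7
tcp_pos: [0.5631, 0.1474, 0.1328]
ee_rot: [[-0.06, -0.998, -0.003], [-0.998, 0.06, -0.001], [0.001, 0.003, -1.0]]
wrist_force: [-0.6, 0.8, 1.0]
gripper_width: 0.05
gripper_force: 0.0
```

move_arm(series=[[[0,0,0],[0,0,0.05],0],[[0,0,0],[0,0,0.03],0],[[0,0,0],[0,0,0.02],0],[[0,0,0],[0,0,0.02],0],[[0,0,0],[0,0,0.006],0],[[0,0,0],[0,0,0.004],0],[[0,0,0],[0,0,0],0],[[0,0,0],[0,0,0],0]])

```text
time_s: 41.5
tcp_pos: [0.5641, 0.1477, 0.0692]
ee_rot: [[-0.06, -0.998, -0.0], [-0.998, 0.06, -0.0], [0.0, 0.0, -1.0]]
wrist_force: [0.0, -0.4, 1.3]
gripper_width: 0.002
gripper_force: 0.5
```

move_arm(series=[[[0,0,0],[0,0,0.004],0],[[0,0,0],[0,0,0.004],0],[[0,0,0],[0,0,0],0],[[0,0,0],[0,0,0],0]])

```text
time_s: 41.9
tcp_pos: [0.5642, 0.1476, 0.0673]
ee_rot: [[-0.059, -0.998, 0.001], [-0.998, 0.059, -0.0], [0.0, -0.001, -1.0]]
wrist_force: [-4.2, -1.0, 12.6]
gripper_width: 0.008
gripper_force: 6.3
```

move_arm(series=[[[0,0,0],[0,0,0.003],0],[[0,0,0],[0,0,0.002],0],[[0,0,0],[0,0,0],0],[[0,0,0],[0,0,0],0]])

```text
time_s: 42.3
tcp_pos: [0.5643, 0.1476, 0.0671]
ee_rot: [[-0.058, -0.998, 0.001], [-0.998, 0.058, -0.001], [0.001, -0.001, -1.0]]
wrist_force: [-9.0, 0.3, 23.3]
gripper_width: 0.005
gripper_force: 11.9
```

move_arm(series=[[[0,0,0],[0,0,-0.04],0],[[0,0,0],[0,0,-0.1],0],[[0,0,0],[0,0,-0.1],0],[[0,0,0],[-0.06,0,-0.08],0],[[0,0,0],[0,0,0],0],[[0,0,0],[0,0,0],0]])

```text
time_s: 42.9
tcp_pos: [0.5658, 0.1784, 0.2231]
ee_rot: [[-0.059, -0.998, 0.001], [-0.998, 0.059, 0.002], [-0.002, -0.001, -1.0]]
wrist_force: [0.4, -0.5, -0.7]
gripper_width: 0.005
gripper_force: 0.0
```

```bash
python3 look.py w10.png
python3 - <<'E'
from h import *
c1=cap('scene','s10.png');c2=cap('side')
w=cap('wrist')
p={}
for n,c in(('scene',c1),('side',c2),('wrist',w)):
    for d in r.pinpoint('handle',n)[:1]: p[n]=(c,d['centre']);print(n,round(d['score'],2),np.round(d['centre']),np.round(at(c,d['centre'],.06),4))
if 'scene' in p and 'side' in p: print(tri(*p['scene'],*p['side']))
a=cv2.resize(cv2.imread('pics/w10.png')[20:240,200:440],None,fx=1.6,fy=1.6); b=cv2.resize(cv2.imread('pics/s10.png')[140:360,160:480],(512,352))
b=cv2.resize(b,(416,352)); cv2.imwrite('pics/c10.png',np.hstack([a,b]))
E
```

```text
43.05 0.005081190758338009
bush_mid scene 0.48 [187.9 225. ] [ 0.4679 -0.261 ] bench [ 0.4621 -0.2611]
bush_mid side 0.55 [423.5 200.5] [ 0.4508 -0.2567] bench [ 0.4537 -0.2639]
bush_mid side 0.47 [335.3 207. ] [ 0.6061 -0.094 ] bench [ 0.6106 -0.0996]
cap_mid scene 0.52 [195.6 292.6] [ 0.6282 -0.28  ] bench [ 0.6239 -0.2803]
cap_mid side 0.67 [371.4 172.3] [ 0.6233 -0.2748] bench [ 0.6279 -0.2821]
hexa_mid scene 0.54 [283.4 192.6] [ 0.4565 -0.0548] bench [ 0.4506 -0.0528]
hexa_mid side 0.74 [276.  193.8] [ 0.7578 -0.0368] bench [ 0.7637 -0.0419]
hexa_mid side 0.62 [380.7 243.8] [ 0.4482 -0.0596] bench [ 0.4511 -0.0648]
slug_mid scene 0.74 [291.6 256.9] [ 0.6227 -0.1011] bench [ 0.6184 -0.0997]
slug_mid side 0.58 [334.4 203.1] [ 0.6175 -0.1044] bench [ 0.622  -0.1101]
scene 0.65 [396. 186.] [0.5695 0.1477 0.06  ]
side 0.84 [273. 259.] [0.5699 0.1506 0.06  ]
wrist 0.6 [317. 151.] [0.5663 0.1466 0.06  ]
(array([0.56962976, 0.14921644, 0.05926877]), np.float64(0.002594552505211799))
```

View pics/c10.png

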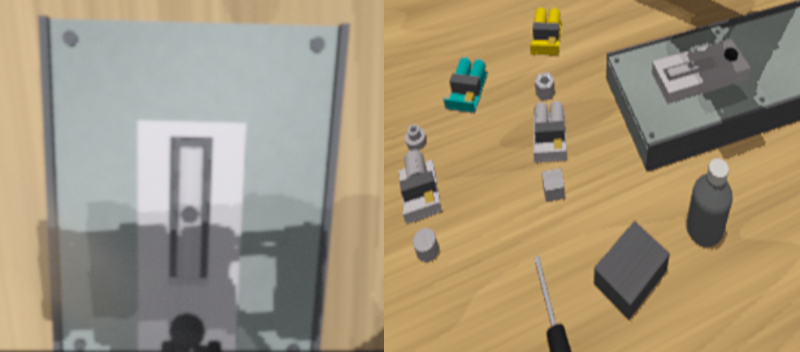

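The crop shows the handle bar flush in its recess (190,210), the cover shut, and all four parts standing at their locks.

```bash
python3 -c "
from station import r
print(r.finish_job())"
```

```text
the job is handed in; nothing more can be done
None
```

I handed the job in at about 43 s. In the last pictures all four parts stand upright in line with their locks, the cover is shut and the handle is locked in flush; the hand-in returned no verdict.

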